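# Weigh a batch of sample boxes on the trip balance

## Robot

A 6-joint arm with a two-finger parallel gripper is mounted at the origin on the work surface. World frame = base frame: x ahead of the robot, y to its left, z up, the work surface at z = 0. Lengths are in m, angles in degrees, forces in N, time in s.
With the tool pointing down it reaches from about 0.25 to 0.8 m from the base axis. Payload 8.5 kg.
Tool frame: the origin (TCP) lies between the finger pads; the fingertips stand 19 mm ahead of it and the grasp point (between the pads) is the TCP; y points along the fingers, x is the direction in which the jaws open and shut, and the axes are right-handed (so a half turn about y gives the same grasp; the last joint's range is limited). The gripper opens to 85 mm and grips with 20 to 120 N. Pads are 22 mm wide; open, the fingers measure 114 mm over their backs; the gripper's body (76 mm by 85 mm) begins 54 mm behind the grasp point. The pads swing forward as they close: fully open they stand 13 mm farther back than shut.
Start: joints at [-70.531, 13.648, -0.773, 75.585, 0, 90], TCP at [0.175, -0.495, 0.25] pointing down, gripper open.
Joint ranges: [-152.45, 152.45], [-59.26, 108.67], [-65.41, 83.53], [-104.44, 129.93], [-82.83, 76.93], [-180, 180]. Speed limits (degrees/s): [127.2, 127.2, 159.86, 180, 180, 180].

## Interface

Orientations are given as a 3x3 rotation matrix whose columns are the frame's x, y, z axes.
In Python, from workcell import env gives the robot as it stands.
- The arm moves only by the tool step_arm, never from a script. Its argument "rows" is a list of rows, each an object of numbers: "tx", "ty", "tz": the shift along the tool's x, y, z in mm; "yaw": the turn about the tool's y in degrees; "fingers": the closure, from -1 (fully open) to 1 (shut). In form: [{"tx": .., "ty": .., "tz": .., "yaw": .., "fingers": ..}, ...]. A call has 1 to 12 rows; each row is the pose to reach, as a shift and turn from the pose measured when the call began, along the tool's axes at that moment; what a row does not reach only later rows make up. A row lasts 1/8 s, in which the tool goes at most 62.5 mm and 10.7 degrees, less where a joint would pass 70% of its speed; a pose out of reach is approached as far as the arm can. A call with a gripper value outside its range is refused whole. The fingers move at their own pace and stop on an object; "newtons" is the grip in N (left out, the last holds). Time passes only in rows, so rows that repeat a pose let the fingers close. It gives the time, the measured TCP pose, the force and the opening at its end, in the units of the state.
- env.get_state(): the state, without advancing time (a new reading comes with each control period).
- env.grab_frame(name): name is "side" or "top" or "wrist"; returns a dict with "image" (384x512x3 uint8, blue, green, red), "range_z" (384x512 float32, m along the optical axis (not along the pixel's ray), 0 where there is no reading), "K" (3x3 intrinsics, pixels), "view" (4x4, takes a point from world to camera coordinates); the wrist camera has in their place "tool_from_camera" (4x4, takes a point from camera to tool coordinates, whose origin is the TCP and whose axes are the tool frame's). Camera axes: x right, y down, z forward; pixel columns grow to the right and rows downward; lengths in m; the calibration is good to about 2 mm. The wrist camera is an equidistant fisheye: a pixel r from the principal point sees the ray r / f radians off the axis. A picture is of the moment at which its call begins: read the wrist's pose just before it.
- env.close_job(): hands the job in, once; it reports no verdict.
The state is a dict: "clock": time; "joint_positions": joint angles; "dq": joint speeds; "effort": joint torques, N m; "tcp_pos": TCP position; "ee_rot": TCP orientation; "ft_force": force on the tool from outside, world axes, zero at the start; "wrist_torque": the same for the moment, N m; "gripper_width": finger opening in m.
Only numpy, scipy, OpenCV 4.12 (cv2) and the standard library are available. Lean on these libraries where they do the work, as an engineer would, in place of code of your own. Each camera call takes 0.05 s, during which the arm holds its last target. There are 200 camera calls.

## Task

Weigh this batch of sample boxes: stack all of them squarely one on another, lids up, in the middle of the balance's left pan, then put weights on the right pan until the beam floats level with the needle on its middle mark. Leave the boxes and those weights on the pans so that I can read off the total, keep the weights that are not needed in their tray, and do not push the glassware about.

Things in the scene. Friction and masses are not known exactly. Their poses are not given: they have to be found in the camera images.
- box1_c (a point): centre (half-way up) of one closed sample box, 110 x 62 x 38 mm high, grey plastic with a white hinged lid on top; x runs along its 110 mm side, y along its 62 mm side, z up through the lid. All boxes look alike but weigh differently, 200 to 500 g each; three or four are present, an absent one reads None.
- box2_c (a point): centre (half-way up) of one closed sample box, 110 x 62 x 38 mm high, grey plastic with a white hinged lid on top; x runs along its 110 mm side, y along its 62 mm side, z up through the lid. All boxes look alike but weigh differently, 200 to 500 g each; three or four are present, an absent one reads None.
- box3_c (a point): centre (half-way up) of one closed sample box, 110 x 62 x 38 mm high, grey plastic with a white hinged lid on top; x runs along its 110 mm side, y along its 62 mm side, z up through the lid. All boxes look alike but weigh differently, 200 to 500 g each; three or four are present, an absent one reads None.
- box4_c (a point): centre (half-way up) of one closed sample box, 110 x 62 x 38 mm high, grey plastic with a white hinged lid on top; x runs along its 110 mm side, y along its 62 mm side, z up through the lid. All boxes look alike but weigh differently, 200 to 500 g each; three or four are present, an absent one reads None.
- w500a_c (a point): centre (half-way up, 31 mm above its underside) of the 500 g weight (one of two): hexagonal steel body 46 mm across flats and 34 mm high, with a round gripping knob on top 18 mm in diameter and 28 mm tall (62 mm high in all); z points up through the knob.
- w500b_c (a point): centre (half-way up, 31 mm above its underside) of the 500 g weight (one of two): hexagonal steel body 46 mm across flats and 34 mm high, with a round gripping knob on top 18 mm in diameter and 28 mm tall (62 mm high in all); z points up through the knob.
- w200a_c (a point): centre (half-way up, 26 mm above its underside) of the 200 g weight (one of two): hexagonal steel body 34 mm across flats and 24 mm high, with a round gripping knob on top 18 mm in diameter and 28 mm tall (52 mm high in all); z points up through the knob.
- w200b_c (a point): centre (half-way up, 26 mm above its underside) of the 200 g weight (one of two): hexagonal steel body 34 mm across flats and 24 mm high, with a round gripping knob on top 18 mm in diameter and 28 mm tall (52 mm high in all); z points up through the knob.
- w100_c (a point): centre (half-way up, 23 mm above its underside) of the 100 g weight: hexagonal steel body 27 mm across flats and 18 mm high, with a round gripping knob on top 18 mm in diameter and 28 mm tall (46 mm high in all); z points up through the knob.
- pan_left_top (a point): centre of the upper face of the balance's left pan (the robot's left, +y), a flat steel disc 150 mm in diameter. Both pans stay horizontal as the beam tips; x points across the beam, y along the beam from the right pan to the left.
- pan_right_top (a point): centre of the upper face of the balance's right pan, same make, 250 mm from the left one.
- beam (a joint): tilt of the balance beam in rad: 0 is level; negative when the left pan is down, positive when the right pan is down. A difference of 100 g between the pans tips it by 0.04 rad, up to stops at -0.14 and +0.14 rad (a pan moves up or down by 17.5 mm); it settles in about 1.5 s. A needle on the beam stands at the long middle mark of a white dial between the pans (its top 52 mm above the level pans) when level. It does not matter where on a pan a load stands.
- tray: shallow wooden tray of the weights, 205 mm along its x by 140 mm along its y, standing on the bench; origin at the centre of its underside, inner floor 5 mm up, rim 16 mm high. The weights start in it in a grid of 65 mm pitch.
- beaker: glass beaker standing behind the balance, 70 mm wide, 95 mm high; origin at the centre of its underside. Not part of the job.
- petri: glass petri dish, 90 mm wide, 16 mm high, on the bench in front of the balance; origin at the centre of its underside. Not part of the job.
- jar: amber specimen jar, 64 mm wide, 85 mm high, behind the boxes; origin at the centre of its underside. Not part of the job.
Not all that is in view belongs to the job. What is shaped like the part that bears box3_c but pink is not meant. What is shaped like the part that bears box2_c but turquoise is not meant.

How it is judged (in metres and radians):
On the way, in this order (a step that is already met when the one before it is completed fails the run):
1. all the boxes stand in one square column on the left pan, which is down (horizontal distance between each of box1_c, box2_c, box3_c, box4_c and pan_left_top below 0.035 m and angle between each of box1_c, box2_c, box3_c, box4_c's own z axis and vertical below 0.06 rad and z of each of box1_c, box2_c, box3_c, box4_c in the frame of pan_left_top above 0.01 m and linear speed of each of box1, box2, box3, box4 below 0.02 m/s and horizontal distance between each of box2_c, box3_c, box4_c and box1_c below 0.012 m and angle between the x axis of each of box2_c, box3_c, box4_c and the x axis of box1_c, either way round below 0.15 rad and horizontal distance between each of box3_c, box4_c and box2_c below 0.012 m and angle between the x axis of each of box3_c, box4_c and the x axis of box2_c, either way round below 0.15 rad and horizontal distance between box4_c and box3_c below 0.012 m and angle between the x axis of box4_c and the x axis of box3_c, either way round below 0.15 rad and value of joint beam below -0.1 rad), for 0.2 s.
2. weights on the right pan bring the beam level with the column still standing (horizontal distance between each of box1_c, box2_c, box3_c, box4_c and pan_left_top below 0.035 m and angle between each of box1_c, box2_c, box3_c, box4_c's own z axis and vertical below 0.06 rad and z of each of box1_c, box2_c, box3_c, box4_c in the frame of pan_left_top above 0.01 m and linear speed of each of box1, box2, box3, box4 below 0.02 m/s and horizontal distance between each of box2_c, box3_c, box4_c and box1_c below 0.012 m and angle between the x axis of each of box2_c, box3_c, box4_c and the x axis of box1_c, either way round below 0.15 rad and horizontal distance between each of box3_c, box4_c and box2_c below 0.012 m and angle between the x axis of each of box3_c, box4_c and the x axis of box2_c, either way round below 0.15 rad and horizontal distance between box4_c and box3_c below 0.012 m and angle between the x axis of box4_c and the x axis of box3_c, either way round below 0.15 rad and value of joint beam between -0.02 and 0.02 rad and velocity of joint beam between -0.03 and 0.03 rad/s), for 0.3 s.
At the end, for the whole second after the job is handed in: Every box present is on the left pan in one column: within 35 mm of the pan's centre, within 12 mm and 0.15 rad of each other box, upright and lid up (0.06 rad); the beam is at rest within 0.02 rad of level; every weight is at rest either on the right pan or in the tray (all of step 2 and ((horizontal distance between w500a_c and pan_right_top below 0.075 m and z of w500a_c in the frame of pan_right_top above 0.008 m) or (x of w500a_c in the frame of tray between -0.1 and 0.1 m and y of w500a_c in the frame of tray between -0.07 and 0.07 m and height (world z) of w500a_c below 0.06 m)) and linear speed of each of w500a, w500b, w200a, w200b, w100 below 0.02 m/s and ((horizontal distance between w500b_c and pan_right_top below 0.075 m and z of w500b_c in the frame of pan_right_top above 0.008 m) or (x of w500b_c in the frame of tray between -0.1 and 0.1 m and y of w500b_c in the frame of tray between -0.07 and 0.07 m and height (world z) of w500b_c below 0.06 m)) and ((horizontal distance between w200a_c and pan_right_top below 0.075 m and z of w200a_c in the frame of pan_right_top above 0.008 m) or (x of w200a_c in the frame of tray between -0.1 and 0.1 m and y of w200a_c in the frame of tray between -0.07 and 0.07 m and height (world z) of w200a_c below 0.06 m)) and ((horizontal distance between w200b_c and pan_right_top below 0.075 m and z of w200b_c in the frame of pan_right_top above 0.008 m) or (x of w200b_c in the frame of tray between -0.1 and 0.1 m and y of w200b_c in the frame of tray between -0.07 and 0.07 m and height (world z) of w200b_c below 0.06 m)) and ((horizontal distance between w100_c and pan_right_top below 0.075 m and z of w100_c in the frame of pan_right_top above 0.008 m) or (x of w100_c in the frame of tray between -0.1 and 0.1 m and y of w100_c in the frame of tray between -0.07 and 0.07 m and height (world z) of w100_c below 0.06 m))); the robot touches nothing.
It fails at once if the robot pushes hard against the beaker (over 8 N) (contact force between any of the fingers, the arm and beaker above 8 N).
It fails at once if the robot pushes hard against the petri (over 8 N) (contact force between any of the fingers, the arm and petri above 8 N).
It fails at once if the robot pushes hard against the jar (over 8 N) (contact force between any of the fingers, the arm and jar above 8 N).
Of box1, box2, box3, box4 only 3 to 4 are there at a start; the rules pass over those that are not, and their reading is None.
At some moment in a run one of w500a, w500b, w200a, w200b, w100 may be knocked a few centimetres aside while the robot is not near it.
Once in a run the grip may slacken for a moment while it holds something.
It also fails if it takes over 210 s, if anything falls off the work surface, if the arm or the gripper's body presses on something with over 40 N, if the wrist force passes 120 N, or if a joint passes its speed limit or range.

## Working session

There is one attempt and no reset: what is moved stays moved. The work goes in short steps, Python scripts to look and compute and a tool call to move; the robot and the scene stay as the last step left them, time stands still between calls to the robot, and variables do not carry over. Pictures are saved under pics/ and viewed, about 12 in all and at most 16, crops included, and the job is handed in when it is done.

Besides the shell and the picture viewer there is one more tool, called after "Request:" as a command line: name --argument value ..., lists and objects as JSON in quotes. step_arm: Moves the arm, as the interface text tells. Its arguments: {"type":"object","properties":{"rows":{"type":"array","items":{"type":"object","properties":{"tx":{"type":"number"},"ty":{"type":"number"},"tz":{"type":"number"},"yaw":{"type":"number"},"fingers":{"type":"number"}}}},"newtons":{"type":"number"}},"required":["rows"]}

```bash
mkdir -p pics; cat > h.py <<'E'
import numpy as np, cv2
from workcell import env
def grab(n,name=None):
    f=env.grab_frame(n)
    if name: cv2.imwrite(f'pics/{name}.png',f['image'])
    np.savez(f'{n}.npz',**f)
    return f
def cloud(f):
    z=f['range_z'];K=f['K'];v,u=np.indices(z.shape)
    p=np.stack([(u-K[0,2])/K[0,0]*z,(v-K[1,2])/K[1,1]*z,z],-1)
    T=np.linalg.inv(f['view']);w=p@T[:3,:3].T+T[:3,3]
    w[z==0]=np.nan
    return w
E
python3 - <<'E'
from h import *
a=grab('top','top0');b=grab('side','side0')
s=env.get_state();print(s)
for f in(a,b):print(np.linalg.inv(f['view']).round(3).tolist(),f['K'][0,0])
E
```

```text
{'clock': 0.1, 'joint_positions': array([-7.05290060e+01,  1.36772663e+01, -8.14366393e-01,  7.55846021e+01,
        1.01254773e-03,  9.00016514e+01]), 'dq': array([ 0.01923326, -0.07339882,  0.12065407, -0.05230897,  0.06990754,
       -0.05900143]), 'effort': array([ 9.47657427e-04, -5.39719820e+01,  3.46998811e+01,  1.33857885e-02,
        3.53814198e-05, -4.49202957e-06]), 'tcp_pos': array([ 0.17487889, -0.49462317,  0.24972891]), 'ee_rot': array([[ 3.33302136e-01, -4.26849233e-04,  9.42819974e-01],
       [-9.42819132e-01,  1.26034461e-03,  3.33302409e-01],
       [-1.33054795e-03, -9.99999115e-01,  1.76339271e-05]]), 'ft_force': array([ 0.11173231, -0.25319756, -0.75624037]), 'wrist_torque': array([-0.00464591, -0.05495245,  0.0394281 ]), 'gripper_width': 0.08548684947248976}
[[0.012, -0.998, 0.066, 0.438], [-1.0, -0.012, -0.002, 0.009], [0.002, -0.066, -0.998, 1.19], [0.0, 0.0, 0.0, 1.0]] 425.771536806092
[[0.959, -0.202, 0.197, 0.328], [-0.282, -0.718, 0.636, -0.586], [0.013, -0.666, -0.746, 0.795], [0.0, 0.0, 0.0, 1.0]] 369.4652655582399
```

View pics/top0.png

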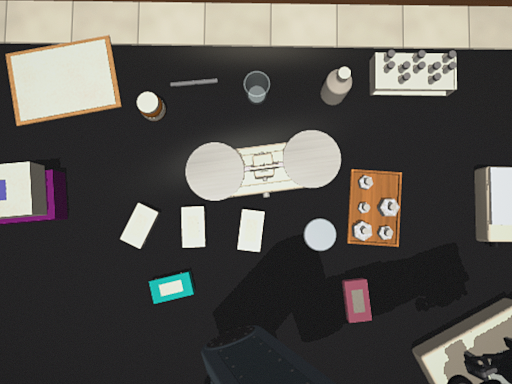

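View pics/side0.png

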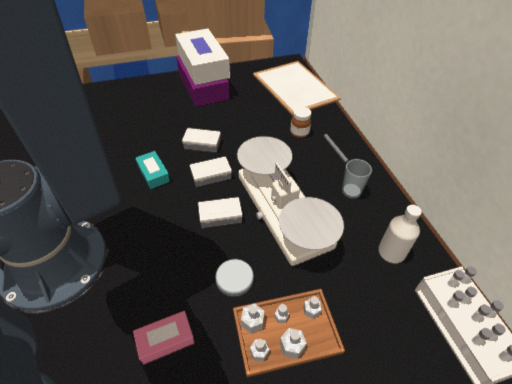

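The top view shows three boxes at (139,226), (193,227) and (251,230), plus pink and turquoise decoys. The pans are at (215,171) and (312,159), and the tray at (375,207) holds five weights. The dish is at (320,235), the beaker at (257,88) and the jar at (151,105). Next I'll measure these with depth.

```bash
cat >> h.py <<'E'
def comp(f,W,r0,r1,c0,c1,lo,hi,amin=60):
    m=np.zeros(W.shape[:2],np.uint8);z=W[...,2]
    m[r0:r1,c0:c1]=((z>lo)&(z<hi))[r0:r1,c0:c1]
    n,l,st,ce=cv2.connectedComponentsWithStats(m)
    out=[]
    for i in range(1,n):
        if st[i,4]<amin: continue
        P=W[l==i]; r=cv2.minAreaRect(P[:,:2].astype(np.float32)*1000)
        out.append((ce[i].round(),st[i,4],np.median(P,0).round(4),np.round(r[0],1),np.round(r[1],1),round(r[2],1)))
    return out
E
python3 - <<'E'
from h import *
f=dict(np.load('top.npz'));W=cloud(f)
print('boxes');[print(*c) for c in comp(f,W,195,260,110,275,.03,.05)]
print('pans/all hi');[print(*c) for c in comp(f,W,120,205,175,350,.04,.2)]
print('weights');[print(*c) for c in comp(f,W,165,250,340,405,.022,.09,5)]
print('tray');[print(*c) for c in comp(f,W,165,250,340,405,.004,.09)]
print('petri');[print(*c) for c in comp(f,W,210,255,300,340,.004,.09)]
print('others');[print(*c) for c in comp(f,W,60,125,125,365,.03,.3,20)]
for p in [(215,171),(312,159),(264,157),(264,175)]:print(p,W[p[1],p[0]])
g=dict(np.load('side.npz'))
im=g['image'];cv2.imwrite('pics/c1.png',np.vstack([cv2.resize(im[120:235,170:290],None,fx=5,fy=5,interpolation=2)[:290],cv2.resize(im[290:370,230:350],None,fx=5,fy=5,interpolation=2)[:310]]))
E
```

```text
boxes
[139. 225.] 957 [0.4319 0.3233 0.039 ] [432.1 324.1] [ 63.2 109.9] 65.3
[193. 226.] 947 [0.4306 0.1785 0.039 ] [430.9 177.8] [108.2  62.9] 0.8
[251. 230.] 933 [0.4219 0.0224 0.0389] [423.1  22.5] [ 62.3 109.9] 83.8
pans/all hi
[263. 166.] 7323 [ 0.5868 -0.0086  0.11  ] [590.4  -7.5] [148.7 398. ] 7.9
weights
[366. 182.] 143 [ 0.5561 -0.2878  0.0306] [ 558.  -291.2] [33.4 36.9] 46.1
[389. 207.] 284 [ 0.4882 -0.3477  0.0396] [ 489.5 -352.3] [46.1 51.9] 2.2
[364. 207.] 80 [ 0.4878 -0.2821  0.0381] [ 489.4 -284.2] [24.8 23.4] 0.2
[362. 230.] 280 [ 0.4254 -0.2755  0.0396] [ 425.1 -278.2] [48.8 47.3] 0.1
[386. 232.] 146 [ 0.4205 -0.3406  0.0308] [ 420.6 -344.3] [34.7 35.7] 71.7
tray
[374. 208.] 3271 [ 0.4853 -0.3179  0.0111] [ 489.1 -320.7] [152.5 215.4] 86.2
petri
[320. 234.] 868 [ 0.4132 -0.1664  0.0194] [ 412.8 -168.4] [96.  94.9] 42.0
others
[337.  84.] 775 [ 0.7991 -0.1947  0.1157] [ 806.9 -200.6] [67.  57.5] 67.2
[257.  84.] 456 [0.8213 0.0112 0.0752] [806.2  11.2] [68.8 67. ] 87.8
[150. 105.] 561 [0.7509 0.2931 0.0838] [756.1 297.1] [60.5 60.1] 6.5
(215, 171) [0.57171387 0.11537635 0.11036612]
(312, 159) [ 0.60574961 -0.13216862  0.10888106]
(264, 157) [ 0.60917435 -0.00920509  0.11056789]
(264, 175) [ 0.56318634 -0.00973154  0.10822969]
```

View pics/c1.png

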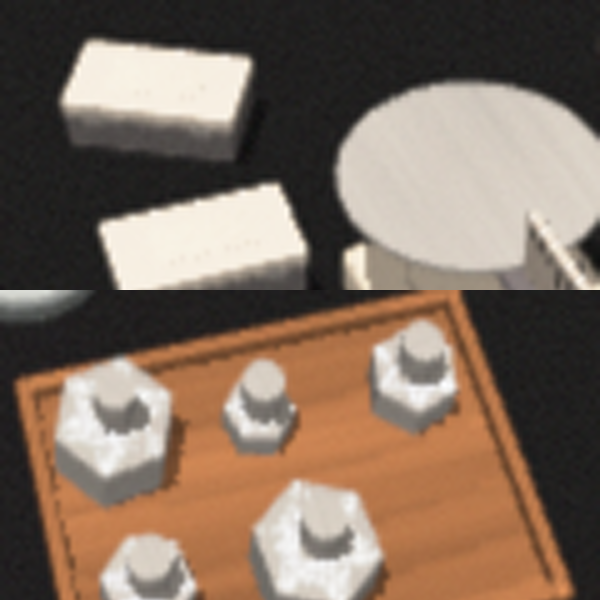

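```bash
python3 - <<'E'
from h import *
f=dict(np.load('top.npz'));W=cloud(f)
m=(np.abs(W[...,2]-.11)<.01);m[:130]=0;m[203:]=0
for a,b in((180,240),(288,345)):
    mm=m.copy();mm[:,:a]=0;mm[:,b:]=0
    P=W[mm][:,:2]
    # fit circle radius 75 on boundary
    e=cv2.morphologyEx(mm.astype(np.uint8),cv2.MORPH_GRADIENT,np.ones((3,3)))*mm
    e[:,[a,a+1,b-1,b-2]]=0;Q=W[e>0]
    from scipy.optimize import least_squares
    r=least_squares(lambda c:np.hypot(Q[:,0]-c[0],Q[:,1]-c[1])-c[2],[*P.mean(0),.075],loss='soft_l1',f_scale=.002)
    print(r.x,len(Q))
E
```

```text
[0.57285157 0.11630059 0.07159955] 266
[ 0.60837186 -0.1313161   0.07153304] 270
```

Three boxes are present, lids up. The left pan is at (0.573, 0.116), the right pan at (0.608, -0.131), and both tops are at z≈0.110. I'll go above the middle box first.

```bash
cat >> h.py <<'E'
def rel(*tg):
    s=env.get_state();R=s['ee_rot'];p=s['tcp_pos'];psi=np.degrees(np.arctan2(R[1,0],R[0,0]))
    print('t %.1f tcp %s psi %.1f w %.4f F %s'%(s['clock'],p.round(4),psi,s['gripper_width'],s['ft_force'].round(1)))
    for x,y,z,q in tg:
        d=R.T@(np.array([x,y,z])-p)*1000
        print((x,y,z,q),'tx %.0f ty %.0f tz %.0f yaw %.0f n>=%.1f'%(*d,-((q-psi+180)%360-180),max(np.linalg.norm(d)/62.5,abs((q-psi+180)%360-180)/10.7)))
E
python3 -c "
from h import *
rel((.431,.178,.2,90.8))"
```

```text
t 0.1 tcp [ 0.1749 -0.4946  0.2497] psi -70.5 w 0.0855 F [ 0.1 -0.3 -0.8]
(0.431, 0.178, 0.2, 90.8) tx -549 ty 50 tz 466 yaw -161 n>=15.1
```

Request:
step_arm --rows '[{"tx": -50,"ty": 5,"tz": 42,"yaw": -10,"fingers": -1},{"tx": -100,"ty": 10,"tz": 85,"yaw": -20,"fingers": -1},{"tx": -150,"ty": 15,"tz": 127,"yaw": -30,"fingers": -1},{"tx": -200,"ty": 20,"tz": 170,"yaw": -40,"fingers": -1},{"tx": -250,"ty": 25,"tz": 212,"yaw": -50,"fingers": -1},{"tx": -300,"ty": 30,"tz": 255,"yaw": -60,"fingers": -1},{"tx": -350,"ty": 35,"tz": 297,"yaw": -70,"fingers": -1},{"tx": -400,"ty": 40,"tz": 340,"yaw": -80,"fingers": -1},{"tx": -450,"ty": 45,"tz": 382,"yaw": -90,"fingers": -1},{"tx": -500,"ty": 48,"tz": 424,"yaw": -100,"fingers": -1},{"tx": -549,"ty": 50,"tz": 466,"yaw": -110,"fingers": -1},{"tx": -549,"ty": 50,"tz": 466,"yaw": -120,"fingers": -1}]' --newtons 60

```text
clock: 1.6
tcp_pos: [0.4316, 0.1812, 0.1999]
ee_rot: [[0.644, -0.001, -0.765], [0.765, 0.001, 0.644], [0.0, -1.0, 0.001]]
ft_force: [-0.1, -1.1, 0.7]
gripper_width: 0.0853
```

```bash
python3 -c "
from h import *
print(env.get_state()['joint_positions'].round(0))
rel((.431,.178,.12,90.8),(.431,.178,.029,90.8))"
```

```text
[ 23.   9. -14.  67.   0.  63.]
t 1.6 tcp [0.4316 0.1812 0.1999] psi 49.9 w 0.0853 F [-0.1 -1.1  0.7]
(0.431, 0.178, 0.12, 90.8) tx -3 ty 80 tz -2 yaw -41 n>=3.8
(0.431, 0.178, 0.029, 90.8) tx -3 ty 171 tz -2 yaw -41 n>=3.8
```

Request:
step_arm --rows '[{"tx": -3,"ty": 30,"tz": -2,"yaw": -10,"fingers": -1},{"tx": -3,"ty": 60,"tz": -2,"yaw": -20,"fingers": -1},{"tx": -3,"ty": 80,"tz": -2,"yaw": -30,"fingers": -1},{"tx": -3,"ty": 90,"tz": -2,"yaw": -41,"fingers": -1},{"tx": -3,"ty": 110,"tz": -2,"yaw": -41,"fingers": -1},{"tx": -3,"ty": 140,"tz": -2,"yaw": -41,"fingers": -1},{"tx": -3,"ty": 171,"tz": -2,"yaw": -41,"fingers": -1},{"tx": -3,"ty": 171,"tz": -2,"yaw": -41,"fingers": -1},{"tx": -3,"ty": 171,"tz": -2,"yaw": -41,"fingers": 1},{"tx": -3,"ty": 171,"tz": -2,"yaw": -41,"fingers": 1},{"tx": -3,"ty": 171,"tz": -2,"yaw": -41,"fingers": 1},{"tx": -3,"ty": 171,"tz": -2,"yaw": -41,"fingers": 1}]'

```text
clock: 3.1
tcp_pos: [0.432, 0.1782, 0.0304]
ee_rot: [[-0.016, 0.002, -1.0], [1.0, 0.002, -0.016], [0.002, -1.0, -0.002]]
ft_force: [-1.1, 1.6, 6.2]
gripper_width: 0.0607
```

```bash
python3 -c "
from h import *
rel((.431,.178,.18,90),(.573,.1165,.18,90),(.573,.1165,.106,90))"
```

```text
t 3.1 tcp [0.432  0.1782 0.0304] psi 90.9 w 0.0607 F [-1.1  1.6  6.2]
(0.431, 0.178, 0.18, 90) tx 0 ty -150 tz 1 yaw 1 n>=2.4
(0.573, 0.1165, 0.18, 90) tx -64 ty -150 tz -140 yaw 1 n>=3.4
(0.573, 0.1165, 0.106, 90) tx -64 ty -76 tz -140 yaw 1 n>=2.7
```

Request:
step_arm --rows '[{"tx": 0,"ty": -30,"tz": 1,"yaw": 0,"fingers": 1},{"tx": 0,"ty": -70,"tz": 1,"yaw": 0,"fingers": 1},{"tx": 0,"ty": -115,"tz": 0,"yaw": 0,"fingers": 1},{"tx": 0,"ty": -150,"tz": 0,"yaw": 1,"fingers": 1},{"tx": -16,"ty": -150,"tz": -35,"yaw": 1,"fingers": 1},{"tx": -32,"ty": -150,"tz": -70,"yaw": 1,"fingers": 1},{"tx": -48,"ty": -150,"tz": -105,"yaw": 1,"fingers": 1},{"tx": -64,"ty": -150,"tz": -140,"yaw": 1,"fingers": 1},{"tx": -64,"ty": -150,"tz": -140,"yaw": 1,"fingers": 1},{"tx": -64,"ty": -150,"tz": -140,"yaw": 1,"fingers": 1}]'

```text
clock: 4.35
tcp_pos: [0.5722, 0.1161, 0.1806]
ee_rot: [[0.001, 0.001, -1.0], [1.0, 0.002, 0.001], [0.002, -1.0, -0.001]]
ft_force: [0.0, -0.3, -3.2]
gripper_width: 0.0609
```

```bash
python3 -c "
from h import *
rel((.573,.1165,.126,90))"
```

```text
t 4.3 tcp [0.5722 0.1161 0.1806] psi 89.9 w 0.0609 F [ 0.  -0.3 -3.2]
(0.573, 0.1165, 0.126, 90) tx 0 ty 55 tz -1 yaw -0 n>=0.9
```

Request:
step_arm --rows '[{"tx": 0,"ty": 25,"tz": -1,"yaw": 0,"fingers": 1},{"tx": 0,"ty": 38,"tz": -1,"yaw": 0,"fingers": 1},{"tx": 0,"ty": 46,"tz": -1,"yaw": 0,"fingers": 1},{"tx": 0,"ty": 51,"tz": -1,"yaw": 0,"fingers": 1},{"tx": 0,"ty": 55,"tz": -1,"yaw": 0,"fingers": 1},{"tx": 0,"ty": 55,"tz": -1,"yaw": 0,"fingers": 1},{"tx": 0,"ty": 55,"tz": -1,"yaw": 0,"fingers": 1},{"tx": 0,"ty": 55,"tz": -1,"yaw": 0,"fingers": 0.3},{"tx": 0,"ty": 55,"tz": -1,"yaw": 0,"fingers": -1},{"tx": 0,"ty": 55,"tz": -1,"yaw": 0,"fingers": -1},{"tx": 0,"ty": 55,"tz": -1,"yaw": 0,"fingers": -1},{"tx": 0,"ty": 55,"tz": -1,"yaw": 0,"fingers": -1}]'

```text
clock: 5.85
tcp_pos: [0.5732, 0.1163, 0.1256]
ee_rot: [[0.001, 0.001, -1.0], [1.0, 0.002, 0.001], [0.002, -1.0, -0.001]]
ft_force: [-0.4, -0.1, 0.0]
gripper_width: 0.0853
```

```bash
python3 -c "
from h import *
rel((.573,.1165,.22,83.8),(.423,.0225,.22,83.8),(.423,.0225,.03,83.8))"
```

```text
t 5.8 tcp [0.5732 0.1163 0.1256] psi 89.9 w 0.0853 F [-0.4 -0.1  0. ]
(0.573, 0.1165, 0.22, 83.8) tx 0 ty -94 tz 0 yaw 6 n>=1.5
(0.423, 0.0225, 0.22, 83.8) tx -94 ty -95 tz 150 yaw 6 n>=3.2
(0.423, 0.0225, 0.03, 83.8) tx -94 ty 95 tz 150 yaw 6 n>=3.2
```

Request:
step_arm --rows '[{"tx": 0,"ty": -40,"tz": 0,"yaw": 0,"fingers": -1},{"tx": 0,"ty": -90,"tz": 0,"yaw": 0,"fingers": -1},{"tx": -30,"ty": -95,"tz": 48,"yaw": 3,"fingers": -1},{"tx": -60,"ty": -95,"tz": 96,"yaw": 6,"fingers": -1},{"tx": -94,"ty": -95,"tz": 150,"yaw": 6,"fingers": -1},{"tx": -94,"ty": -50,"tz": 150,"yaw": 6,"fingers": -1},{"tx": -94,"ty": 0,"tz": 150,"yaw": 6,"fingers": -1},{"tx": -94,"ty": 45,"tz": 150,"yaw": 6,"fingers": -1},{"tx": -94,"ty": 80,"tz": 150,"yaw": 6,"fingers": -1},{"tx": -94,"ty": 95,"tz": 150,"yaw": 6,"fingers": -1},{"tx": -94,"ty": 95,"tz": 150,"yaw": 6,"fingers": -1},{"tx": -94,"ty": 95,"tz": 150,"yaw": 6,"fingers": 1}]'

```text
clock: 7.35
tcp_pos: [0.4237, 0.0227, 0.0309]
ee_rot: [[0.106, 0.002, -0.994], [0.994, 0.002, 0.106], [0.003, -1.0, -0.002]]
ft_force: [0.1, -0.5, -0.4]
gripper_width: 0.0696
```

Request:
step_arm --rows '[{"fingers": 1},{"fingers": 1},{"fingers": 1},{"fingers": 1}]'

```text
validation failed for argument at $.ro...
```

```bash
python3 -c "
from h import *
f=grab('top');W=cloud(f)
print('L');[print(*c) for c in comp(f,W,120,205,175,350,.115,.2,100)]
print('w');[print(*c) for c in comp(f,W,165,250,340,405,.022,.09,30)]
for u,v in((312,159),(300,165),(320,165)):print(np.nanmedian(W[v-4:v+5,u-4:u+5,2]))
rel((.423,.0225,.22,90),(.573,.1165,.22,90),(.573,.1165,.165,90))"
```

```text
L
[312. 157.] 2720 [ 0.6079 -0.1301  0.1254] [ 609.2 -130.2] [149.3 147.2] 1.2
[214. 170.] 1097 [0.5715 0.1154 0.1338] [573.  115.1] [109.1  61.7] 1.1
[264. 167.] 147 [ 0.5773 -0.0093  0.1594] [580.5  -9.2] [15.6 72.7] 13.2
w
[366. 182.] 142 [ 0.5563 -0.2879  0.0308] [ 557.9 -290.5] [33.3 37. ] 44.4
[389. 207.] 283 [ 0.4881 -0.3475  0.0398] [ 489.6 -351.7] [49.9 46.7] 36.3
[365. 207.] 75 [ 0.4876 -0.283   0.0425] [ 487.7 -284.9] [25.7 23.3] 12.0
[362. 230.] 280 [ 0.4254 -0.2755  0.0403] [ 425.1 -278.6] [48.9 47.4] 0.9
[386. 232.] 146 [ 0.4208 -0.3404  0.031 ] [ 420.5 -344.1] [33.9 36.5] 69.1
0.12552612243195438
0.12554061470396793
0.12531766712894932
t 7.4 tcp [0.4239 0.0228 0.0311] psi 83.9 w 0.0626 F [0.3 0.4 0.7]
(0.423, 0.0225, 0.22, 90) tx 0 ty -189 tz 1 yaw -6 n>=3.0
(0.573, 0.1165, 0.22, 90) tx 110 ty -188 tz -139 yaw -6 n>=4.1
(0.573, 0.1165, 0.165, 90) tx 109 ty -133 tz -139 yaw -6 n>=3.5
```

Request:
step_arm --rows '[{"tx": 0,"ty": 0,"tz": 0,"yaw": 0,"fingers": 1},{"tx": 0,"ty": 0,"tz": 0,"yaw": 0,"fingers": 1},{"tx": 0,"ty": -30,"tz": 0,"yaw": 0,"fingers": 1},{"tx": 0,"ty": -75,"tz": 0,"yaw": 0,"fingers": 1},{"tx": 0,"ty": -120,"tz": 0,"yaw": 0,"fingers": 1},{"tx": 0,"ty": -165,"tz": 1,"yaw": 0,"fingers": 1},{"tx": 0,"ty": -189,"tz": 1,"yaw": 0,"fingers": 1},{"tx": 28,"ty": -189,"tz": -35,"yaw": -2,"fingers": 1},{"tx": 56,"ty": -189,"tz": -70,"yaw": -4,"fingers": 1},{"tx": 84,"ty": -188,"tz": -105,"yaw": -6,"fingers": 1},{"tx": 110,"ty": -188,"tz": -139,"yaw": -6,"fingers": 1},{"tx": 110,"ty": -188,"tz": -139,"yaw": -6,"fingers": 1}]'

```text
clock: 8.9
tcp_pos: [0.5751, 0.1183, 0.2184]
ee_rot: [[-0.0, 0.002, -1.0], [1.0, 0.003, -0.0], [0.003, -1.0, -0.002]]
ft_force: [-1.0, -0.4, -4.1]
gripper_width: 0.0609
```

```bash
python3 -c "
from h import *
rel((.573,.116,.162,90))"
```

```text
t 8.9 tcp [0.5751 0.1183 0.2184] psi 90.0 w 0.0609 F [-1.  -0.4 -4.1]
(0.573, 0.116, 0.162, 90) tx -2 ty 56 tz 2 yaw 0 n>=0.9
```

Request:
step_arm --rows '[{"tx": -2,"ty": 20,"tz": 2,"yaw": 0,"fingers": 1},{"tx": -2,"ty": 38,"tz": 2,"yaw": 0,"fingers": 1},{"tx": -2,"ty": 48,"tz": 2,"yaw": 0,"fingers": 1},{"tx": -2,"ty": 53,"tz": 2,"yaw": 0,"fingers": 1},{"tx": -2,"ty": 56,"tz": 2,"yaw": 0,"fingers": 1},{"tx": -2,"ty": 56,"tz": 2,"yaw": 0,"fingers": 1},{"tx": -2,"ty": 56,"tz": 2,"yaw": 0,"fingers": 0.3},{"tx": -2,"ty": 56,"tz": 2,"yaw": 0,"fingers": -1},{"tx": -2,"ty": 56,"tz": 2,"yaw": 0,"fingers": -1},{"tx": -2,"ty": 56,"tz": 2,"yaw": 0,"fingers": -1},{"tx": -2,"ty": 0,"tz": 2,"yaw": 0,"fingers": -1},{"tx": -2,"ty": -40,"tz": 2,"yaw": 0,"fingers": -1}]'

```text
clock: 10.4
tcp_pos: [0.5732, 0.1163, 0.2603]
ee_rot: [[-0.0, 0.003, -1.0], [1.0, 0.003, -0.0], [0.003, -1.0, -0.003]]
ft_force: [0.6, 0.5, -0.6]
gripper_width: 0.0852
```

```bash
python3 -c "
from h import *
rel((.432,.324,.24,65.3),(.432,.324,.03,65.3))"
```

```text
t 10.4 tcp [0.5732 0.1163 0.2603] psi 90.0 w 0.0852 F [ 0.6  0.5 -0.6]
(0.432, 0.324, 0.24, 65.3) tx 208 ty 20 tz 141 yaw 25 n>=4.0
(0.432, 0.324, 0.03, 65.3) tx 207 ty 230 tz 142 yaw 25 n>=5.5
```

Request:
step_arm --rows '[{"tx": 45,"ty": 5,"tz": 30,"yaw": 5,"fingers": -1},{"tx": 90,"ty": 10,"tz": 60,"yaw": 10,"fingers": -1},{"tx": 135,"ty": 15,"tz": 90,"yaw": 15,"fingers": -1},{"tx": 180,"ty": 20,"tz": 120,"yaw": 20,"fingers": -1},{"tx": 208,"ty": 50,"tz": 141,"yaw": 25,"fingers": -1},{"tx": 208,"ty": 100,"tz": 141,"yaw": 25,"fingers": -1},{"tx": 208,"ty": 150,"tz": 141,"yaw": 25,"fingers": -1},{"tx": 207,"ty": 195,"tz": 142,"yaw": 25,"fingers": -1},{"tx": 207,"ty": 220,"tz": 142,"yaw": 25,"fingers": -1},{"tx": 207,"ty": 230,"tz": 142,"yaw": 25,"fingers": -1},{"tx": 207,"ty": 230,"tz": 142,"yaw": 25,"fingers": -1},{"tx": 207,"ty": 230,"tz": 142,"yaw": 25,"fingers": 1}]'

```text
clock: 11.9
tcp_pos: [0.4325, 0.3244, 0.0317]
ee_rot: [[0.423, 0.004, -0.906], [0.906, 0.004, 0.423], [0.005, -1.0, -0.002]]
ft_force: [-0.5, -0.9, -0.0]
gripper_width: 0.0696
```

```bash
python3 -c "
from h import *
f=grab('top');W=cloud(f)
print('L');[print(*c) for c in comp(f,W,120,205,175,350,.115,.2,100)]
rel((.432,.324,.245,70),(.573,.116,.245,90))"
```

```text
L
[312. 157.] 2734 [ 0.6078 -0.1298  0.1279] [ 608.2 -129.8] [147.7 146.8] 2.2
[213. 169.] 1238 [0.5697 0.1143 0.169 ] [571.8 115.3] [108.1  62.6] 1.2
[264. 167.] 145 [ 0.5775 -0.0093  0.1594] [579.5  -9.7] [12.  72.2] 4.2
t 11.9 tcp [0.4326 0.3245 0.0317] psi 65.0 w 0.0629 F [-0.2 -0.6  0.8]
(0.432, 0.324, 0.245, 70) tx 1 ty -213 tz -0 yaw -5 n>=3.4
(0.573, 0.116, 0.245, 90) tx -128 ty -213 tz -216 yaw -25 n>=5.3
```

Request:
step_arm --rows '[{"tx": 0,"ty": 0,"tz": 0,"yaw": 0,"fingers": 1},{"tx": 0,"ty": 0,"tz": 0,"yaw": 0,"fingers": 1},{"tx": 0,"ty": -40,"tz": 0,"yaw": 0,"fingers": 1},{"tx": 0,"ty": -85,"tz": 0,"yaw": 0,"fingers": 1},{"tx": 0,"ty": -130,"tz": 0,"yaw": 0,"fingers": 1},{"tx": 0,"ty": -175,"tz": 0,"yaw": 0,"fingers": 1},{"tx": -20,"ty": -205,"tz": -35,"yaw": -5,"fingers": 1},{"tx": -44,"ty": -213,"tz": -74,"yaw": -10,"fingers": 1},{"tx": -68,"ty": -213,"tz": -115,"yaw": -15,"fingers": 1},{"tx": -92,"ty": -213,"tz": -155,"yaw": -20,"fingers": 1},{"tx": -115,"ty": -213,"tz": -195,"yaw": -25,"fingers": 1},{"tx": -128,"ty": -213,"tz": -216,"yaw": -25,"fingers": 1}]'

```text
clock: 13.45
tcp_pos: [0.5742, 0.1143, 0.2442]
ee_rot: [[0.0, 0.004, -1.0], [1.0, 0.004, 0.0], [0.004, -1.0, -0.004]]
ft_force: [0.4, -0.4, -1.5]
gripper_width: 0.061
```

```bash
python3 -c "
from h import *
rel((.573,.116,.198,90))"
```

```text
t 13.4 tcp [0.5742 0.1143 0.2442] psi 90.0 w 0.0610 F [ 0.4 -0.4 -1.5]
(0.573, 0.116, 0.198, 90) tx 2 ty 46 tz 1 yaw -0 n>=0.7
```

Request:
step_arm --rows '[{"tx": 2,"ty": 15,"tz": 1,"yaw": 0,"fingers": 1},{"tx": 2,"ty": 30,"tz": 1,"yaw": 0,"fingers": 1},{"tx": 2,"ty": 39,"tz": 1,"yaw": 0,"fingers": 1},{"tx": 2,"ty": 43,"tz": 1,"yaw": 0,"fingers": 1},{"tx": 2,"ty": 46,"tz": 1,"yaw": 0,"fingers": 1},{"tx": 2,"ty": 46,"tz": 1,"yaw": 0,"fingers": 1},{"tx": 2,"ty": 46,"tz": 1,"yaw": 0,"fingers": 0.3},{"tx": 2,"ty": 46,"tz": 1,"yaw": 0,"fingers": -1},{"tx": 2,"ty": 46,"tz": 1,"yaw": 0,"fingers": -1},{"tx": 2,"ty": 46,"tz": 1,"yaw": 0,"fingers": -1},{"tx": 2,"ty": 0,"tz": 1,"yaw": 0,"fingers": -1},{"tx": 2,"ty": -45,"tz": 1,"yaw": 0,"fingers": -1}]'

```text
clock: 14.95
tcp_pos: [0.5727, 0.116, 0.2899]
ee_rot: [[0.0, 0.003, -1.0], [1.0, 0.003, 0.0], [0.003, -1.0, -0.003]]
ft_force: [0.6, 0.6, -0.3]
gripper_width: 0.0851
```

```bash
python3 -c "
from h import *
rel((.48,-.15,.28,30),(.425,-.277,.28,30))
print(env.get_state()['joint_positions'].round())"
```

```text
t 14.9 tcp [0.5727 0.116  0.2899] psi 90.0 w 0.0851 F [ 0.6  0.6 -0.3]
(0.48, -0.15, 0.28, 30) tx -266 ty 9 tz 93 yaw 60 n>=5.6
(0.425, -0.277, 0.28, 30) tx -393 ty 8 tz 148 yaw 60 n>=6.7
[11. 19. 13. 83.  0. 11.]
```

Request:
step_arm --rows '[{"tx": -35,"ty": -10,"tz": 13,"yaw": 8,"fingers": 0},{"tx": -75,"ty": -10,"tz": 26,"yaw": 16,"fingers": 0.2},{"tx": -115,"ty": -5,"tz": 39,"yaw": 24,"fingers": 0.2},{"tx": -155,"ty": 0,"tz": 52,"yaw": 32,"fingers": 0.2},{"tx": -195,"ty": 5,"tz": 67,"yaw": 40,"fingers": 0.2},{"tx": -235,"ty": 8,"tz": 82,"yaw": 48,"fingers": 0.2},{"tx": -275,"ty": 8,"tz": 97,"yaw": 56,"fingers": 0.2},{"tx": -315,"ty": 8,"tz": 114,"yaw": 65,"fingers": 0.2},{"tx": -355,"ty": 8,"tz": 131,"yaw": 75,"fingers": 0.2},{"tx": -393,"ty": 8,"tz": 148,"yaw": 85,"fingers": 0.2},{"tx": -393,"ty": 8,"tz": 148,"yaw": 90,"fingers": 0.2},{"tx": -393,"ty": 8,"tz": 148,"yaw": 90,"fingers": 0.2}]'

```text
clock: 16.45
tcp_pos: [0.4243, -0.2773, 0.2799]
ee_rot: [[1.0, 0.003, 0.001], [-0.001, 0.004, 1.0], [0.003, -1.0, 0.004]]
ft_force: [0.4, 0.3, -0.7]
gripper_width: 0.0342
```

```bash
cat >> h.py <<'E'
def scene(knobs=True):
    f=grab('top');W=cloud(f)
    print('boxes');[print(*c) for c in comp(f,W,120,205,175,238,.13,.3,100)]
    r=np.nanmedian(W[140:180,295:335,2]);print('right pan z',r)
    if knobs:
        for c in comp(f,W,150,260,330,420,.0175,.2,20): print(*c)
    return f,W
def wknobs():
    g=grab('side');W=cloud(g)
    return g,W
E
python3 - <<'E'
from h import *
scene()
s=env.get_state();p,R=s['tcp_pos'],s['ee_rot']
f=grab('wrist','wr1');print(f['K'],f['tool_from_camera'].round(4))
rel((.425,-.277,.1,0))
E
```

```text
boxes
[212. 167.] 1412 [0.5692 0.114  0.207 ] [572.9 116.4] [ 63.4 110.4] 89.9
right pan z 0.1279274006900728
[335. 162.] 298 [ 0.5959 -0.1869  0.1279] [ 588.4 -187.7] [29.2 77.4] 87.6
[366. 182.] 146 [ 0.556  -0.2872  0.0308] [ 557.7 -290.7] [33. 37.] 44.4
[386. 206.] 191 [ 0.493  -0.3414  0.0393] [ 492.1 -344.1] [32.6 51. ] 71.6
[364. 207.] 95 [ 0.4875 -0.2825  0.027 ] [ 487.8 -284.3] [25.8 27. ] 14.5
[332. 234.] 98 [ 0.4132 -0.1994  0.0202] [ 415.8 -201.9] [17.5 65.5] 89.8
[362. 230.] 278 [ 0.4251 -0.2749  0.0399] [ 425.3 -278.8] [48.9 46.6] 4.7
[385. 232.] 133 [ 0.4207 -0.3388  0.0301] [ 420.3 -340.3] [32.8 30.9] 0.6
[[297.31863964   0.         254.61481644]
 [  0.         297.31863964 193.3499776 ]
 [  0.           0.           1.        ]] [[ 1.000e+00  1.700e-03 -2.000e-04  3.000e-04]
 [ 7.000e-04 -3.053e-01  9.523e-01 -1.233e-01]
 [ 1.600e-03 -9.523e-01 -3.053e-01  7.730e-02]
 [ 0.000e+00  0.000e+00  0.000e+00  1.000e+00]]
t 16.6 tcp [ 0.4247 -0.2766  0.2801] psi 0.1 w 0.0345 F [ 0.1  0.7 -0.9]
(0.425, -0.277, 0.1, 0) tx -0 ty 180 tz -1 yaw 0 n>=2.9
```

View pics/wr1.png

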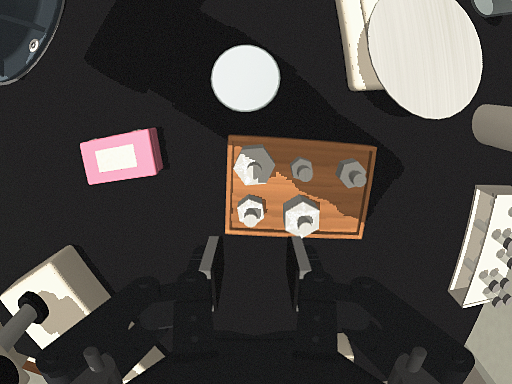

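The wrist view shows the tray with all five weights. Knobs are at about (249,167) for 500a, (304,173) for the 100, (356,178) for 200a, (251,218) for 200b and (305,222) for 500b. The column of three boxes measures square at (0.573, 0.116), with its top at 0.207.

```bash
cat >> h.py <<'E'
def wcloud(f,p,R):
    z=f['range_z'];K=f['K'];v,u=np.indices(z.shape)
    a=(u-K[0,2])/K[0,0];b=(v-K[1,2])/K[1,1];r=np.hypot(a,b)+1e-9
    P=np.stack([np.tan(r)*a/r*z,np.tan(r)*b/r*z,z],-1)
    T=f['tool_from_camera'];P=P@T[:3,:3].T+T[:3,3]
    W=P@R.T+p;W[z==0]=np.nan
    return W
def wlook(name=None,lo=.044,hi=.075,box=None):
    s=env.get_state();f=grab('wrist',name);W=wcloud(f,s['tcp_pos'],s['ee_rot'])
    return f,W
def knobs(W,lo,hi,xr=(.36,.62),yr=(-.42,-.22),amin=15):
    m=((W[...,2]>lo)&(W[...,2]<hi)&(W[...,0]>xr[0])&(W[...,0]<xr[1])&(W[...,1]>yr[0])&(W[...,1]<yr[1])).astype(np.uint8)
    n,l,st,ce=cv2.connectedComponentsWithStats(m)
    for i in range(1,n):
        if st[i,4]<amin: continue
        P=W[l==i];zt=np.percentile(P[:,2],90);Q=P[P[:,2]>zt-.004]
        r=cv2.minAreaRect(Q[:,:2].astype(np.float32)*1000)
        print(ce[i].round(),st[i,4],'top %.4f'%zt,'ctr',np.round(r[0],1),np.round(r[1],1),len(Q))
E
python3 - <<'E'
from h import *
s=env.get_state();f=dict(np.load('wrist.npz'));W=wcloud(f,s['tcp_pos'],s['ee_rot'])
knobs(W,.042,.075)
E
```

```text
[254. 170.] 217 top 0.0677 ctr [ 424.2 -279.7] [17.4 16.7] 182
[305. 174.] 170 top 0.0519 ctr [ 487.5 -286.7] [16.7 15.9] 149
[358. 179.] 192 top 0.0577 ctr [ 557.6 -291.6] [17.4 16.3] 147
[250. 218.] 191 top 0.0578 ctr [ 419.9 -345.5] [17.3 16.7] 149
[304. 226.] 204 top 0.0674 ctr [ 489.2 -352.2] [16.4 17.8] 146
```

```bash
python3 -c "
from h import *
rel((.4242,-.2797,.062,0),(.4242,-.2797,.25,0))"
```

```text
t 16.6 tcp [ 0.4247 -0.2766  0.2801] psi 0.1 w 0.0345 F [ 0.1  0.7 -0.9]
(0.4242, -0.2797, 0.062, 0) tx -1 ty 218 tz -4 yaw 0 n>=3.5
(0.4242, -0.2797, 0.25, 0) tx -1 ty 30 tz -3 yaw 0 n>=0.5
```

Request:
step_arm --rows '[{"tx": -1,"ty": 50,"tz": -4,"yaw": 0,"fingers": 0.2},{"tx": -1,"ty": 100,"tz": -4,"yaw": 0,"fingers": 0.2},{"tx": -1,"ty": 150,"tz": -4,"yaw": 0,"fingers": 0.2},{"tx": -1,"ty": 190,"tz": -4,"yaw": 0,"fingers": 0.2},{"tx": -1,"ty": 210,"tz": -4,"yaw": 0,"fingers": 0.2},{"tx": -1,"ty": 218,"tz": -4,"yaw": 0,"fingers": 0.2},{"tx": -1,"ty": 218,"tz": -4,"yaw": 0,"fingers": 0.2},{"tx": -1,"ty": 218,"tz": -4,"yaw": 0,"fingers": 1},{"tx": -1,"ty": 218,"tz": -4,"yaw": 0,"fingers": 1},{"tx": -1,"ty": 218,"tz": -4,"yaw": 0,"fingers": 1},{"tx": -1,"ty": 218,"tz": -4,"yaw": 0,"fingers": 1}]'

```text
clock: 17.92
tcp_pos: [0.4249, -0.2801, 0.063]
ee_rot: [[1.0, 0.005, -0.002], [0.002, 0.003, 1.0], [0.005, -1.0, 0.003]]
ft_force: [-0.4, 1.3, 6.4]
gripper_width: 0.0158
```

```bash
python3 -c "
from h import *
rel((.4242,-.2797,.25,0),(.568,-.1315,.25,0))"
```

```text
t 17.9 tcp [ 0.4249 -0.2801  0.063 ] psi 0.1 w 0.0158 F [-0.4  1.3  6.4]
(0.4242, -0.2797, 0.25, 0) tx 0 ty -187 tz 1 yaw 0 n>=3.0
(0.568, -0.1315, 0.25, 0) tx 144 ty -186 tz 149 yaw 0 n>=4.5
```

Request:
step_arm --rows '[{"tx": 0,"ty": -40,"tz": 0,"yaw": 0,"fingers": 1},{"tx": 0,"ty": -90,"tz": 0,"yaw": 0,"fingers": 1},{"tx": 0,"ty": -140,"tz": 0,"yaw": 0,"fingers": 1},{"tx": 10,"ty": -180,"tz": 10,"yaw": 0,"fingers": 1},{"tx": 38,"ty": -187,"tz": 38,"yaw": 0,"fingers": 1},{"tx": 70,"ty": -187,"tz": 71,"yaw": 0,"fingers": 1},{"tx": 105,"ty": -187,"tz": 107,"yaw": 0,"fingers": 1},{"tx": 142,"ty": -187,"tz": 149,"yaw": 0,"fingers": 1},{"tx": 142,"ty": -187,"tz": 149,"yaw": 0,"fingers": 1},{"tx": 142,"ty": -187,"tz": 149,"yaw": 0,"fingers": 1}]'

```text
clock: 19.18
tcp_pos: [0.5653, -0.1311, 0.2504]
ee_rot: [[1.0, 0.003, -0.003], [0.003, 0.003, 1.0], [0.003, -1.0, 0.003]]
ft_force: [0.3, 0.2, -5.0]
gripper_width: 0.0158
```

```bash
python3 -c "
from h import *
rel((.567,-.1315,.187,0))"
```

```text
t 19.2 tcp [ 0.5653 -0.1311  0.2504] psi 0.2 w 0.0158 F [ 0.3  0.2 -5. ]
(0.567, -0.1315, 0.187, 0) tx 2 ty 63 tz -1 yaw 0 n>=1.0
```

Request:
step_arm --rows '[{"tx": 2,"ty": 30,"tz": -1,"yaw": 0,"fingers": 1},{"tx": 2,"ty": 50,"tz": -1,"yaw": 0,"fingers": 1},{"tx": 2,"ty": 60,"tz": -1,"yaw": 0,"fingers": 1},{"tx": 2,"ty": 65,"tz": -1,"yaw": 0,"fingers": 1},{"tx": 2,"ty": 67,"tz": -1,"yaw": 0,"fingers": 1},{"tx": 2,"ty": 67,"tz": -1,"yaw": 0,"fingers": 1},{"tx": 2,"ty": 67,"tz": -1,"yaw": 0,"fingers": 0.2},{"tx": 2,"ty": 67,"tz": -1,"yaw": 0,"fingers": 0.2},{"tx": 2,"ty": 67,"tz": -1,"yaw": 0,"fingers": 0.2},{"tx": 2,"ty": 30,"tz": -1,"yaw": 0,"fingers": 0.2},{"tx": 2,"ty": -10,"tz": -1,"yaw": 0,"fingers": 0.2},{"tx": 2,"ty": -30,"tz": -1,"yaw": 0,"fingers": 0.2}]'

```text
clock: 20.68
tcp_pos: [0.5678, -0.1322, 0.2827]
ee_rot: [[1.0, 0.006, -0.003], [0.003, 0.002, 1.0], [0.006, -1.0, 0.002]]
ft_force: [-0.3, -0.1, -0.0]
gripper_width: 0.0345
```

```bash
python3 -c "
from h import *
rel((.421,-.3,.28,0))"
```

```text
t 20.7 tcp [ 0.5678 -0.1322  0.2827] psi 0.2 w 0.0345 F [-0.3 -0.1 -0. ]
(0.421, -0.3, 0.28, 0) tx -147 ty 2 tz -167 yaw 0 n>=3.6
```

Request:
step_arm --rows '[{"tx": -35,"ty": 1,"tz": -40,"yaw": 0,"fingers": 0.2},{"tx": -72,"ty": 2,"tz": -82,"yaw": 0,"fingers": 0.2},{"tx": -110,"ty": 2,"tz": -125,"yaw": 0,"fingers": 0.2},{"tx": -147,"ty": 2,"tz": -167,"yaw": 0,"fingers": 0.2},{"tx": -147,"ty": 2,"tz": -167,"yaw": 0,"fingers": 0.2},{"tx": -147,"ty": 2,"tz": -167,"yaw": 0,"fingers": 0.2},{"tx": -147,"ty": 2,"tz": -167,"yaw": 0,"fingers": 0.2},{"tx": -147,"ty": 2,"tz": -167,"yaw": 0,"fingers": 0.2}]'

```text
clock: 21.68
tcp_pos: [0.4221, -0.2989, 0.2794]
ee_rot: [[1.0, 0.006, -0.005], [0.005, 0.002, 1.0], [0.006, -1.0, 0.002]]
ft_force: [0.2, -0.4, -0.2]
gripper_width: 0.0342
```

```bash
cat >>h.py <<'E'
def pan():
    f=grab('top');W=cloud(f)
    P=W[130:200,285:345].reshape(-1,3);P=P[(P[:,2]>.085)&(P[:,2]<.135)&(np.hypot(P[:,0]-.608,P[:,1]+.131)<.07)]
    print('right pan z %.4f -> beam approx %.3f'%(np.median(P[:,2]),(.1105-np.median(P[:,2]))/.125),len(P))
    [print('box',*c) for c in comp(f,W,120,205,175,238,.18,.3,100)]
E
python3 -c "
from h import *
pan();f,W=wlook('wr2');knobs(W,.042,.075);knobs(W,.13,.22,(.52,.7),(-.22,-.05));rel((.42,-.3455,.053,0),)"
```

```text
right pan z 0.1278 -> beam approx -0.138 2063
box [211. 166.] 1276 [0.5713 0.1161 0.2072] [573.1 116.8] [110.7  62.7] 0.5
[307. 156.] 168 top 0.0516 ctr [ 487.7 -286.9] [16.4 15.8] 154
[361. 162.] 194 top 0.0573 ctr [ 557.6 -291.4] [17.3 16.2] 152
[251. 202.] 201 top 0.0576 ctr [ 419.9 -345.5] [16.1 17.2] 160
[307. 210.] 214 top 0.0679 ctr [ 488.9 -353. ] [16.3 16.9] 155
[411.  21.] 2365 top 0.1880 ctr [ 567.  -132.5] [18.5 17.1] 317
t 21.8 tcp [ 0.4219 -0.299   0.2794] psi 0.3 w 0.0341 F [-0.2  0.8  0.4]
(0.42, -0.3455, 0.053, 0) tx -3 ty 226 tz -47 yaw 0 n>=3.7
```

Request:
step_arm --rows '[{"tx": -3,"ty": 10,"tz": -25,"yaw": 0,"fingers": 0.2},{"tx": -3,"ty": 50,"tz": -46,"yaw": 0,"fingers": 0.2},{"tx": -3,"ty": 100,"tz": -47,"yaw": 0,"fingers": 0.2},{"tx": -3,"ty": 150,"tz": -47,"yaw": 0,"fingers": 0.2},{"tx": -3,"ty": 195,"tz": -47,"yaw": 0,"fingers": 0.2},{"tx": -3,"ty": 218,"tz": -47,"yaw": 0,"fingers": 0.2},{"tx": -3,"ty": 227,"tz": -47,"yaw": 0,"fingers": 0.2},{"tx": -3,"ty": 227,"tz": -47,"yaw": 0,"fingers": 0.2},{"tx": -3,"ty": 227,"tz": -47,"yaw": 0,"fingers": 1},{"tx": -3,"ty": 227,"tz": -47,"yaw": 0,"fingers": 1},{"tx": -3,"ty": 227,"tz": -47,"yaw": 0,"fingers": 1},{"tx": -3,"ty": 227,"tz": -47,"yaw": 0,"fingers": 1}]'

```text
clock: 23.28
tcp_pos: [0.421, -0.346, 0.0533]
ee_rot: [[1.0, 0.007, -0.005], [0.005, 0.001, 1.0], [0.007, -1.0, 0.001]]
ft_force: [-0.9, -0.4, 6.8]
gripper_width: 0.016
```

```bash
python3 -c "
from h import *
rel((.42,-.3455,.25,0),(.603,-.18,.25,0))"
```

```text
t 23.3 tcp [ 0.421  -0.346   0.0533] psi 0.3 w 0.0160 F [-0.9 -0.4  6.8]
(0.42, -0.3455, 0.25, 0) tx 0 ty -197 tz 1 yaw 0 n>=3.1
(0.603, -0.18, 0.25, 0) tx 184 ty -195 tz 165 yaw 0 n>=5.0
```

Request:
step_arm --rows '[{"tx": 0,"ty": -40,"tz": 0,"yaw": 0,"fingers": 1},{"tx": 0,"ty": -90,"tz": 0,"yaw": 0,"fingers": 1},{"tx": 0,"ty": -140,"tz": 0,"yaw": 0,"fingers": 1},{"tx": 10,"ty": -185,"tz": 10,"yaw": 0,"fingers": 1},{"tx": 45,"ty": -197,"tz": 40,"yaw": 0,"fingers": 1},{"tx": 82,"ty": -197,"tz": 73,"yaw": 0,"fingers": 1},{"tx": 120,"ty": -196,"tz": 107,"yaw": 0,"fingers": 1},{"tx": 158,"ty": -196,"tz": 140,"yaw": 0,"fingers": 1},{"tx": 187,"ty": -195,"tz": 166,"yaw": 0,"fingers": 1},{"tx": 187,"ty": -195,"tz": 166,"yaw": 0,"fingers": 1},{"tx": 187,"ty": -195,"tz": 166,"yaw": 0,"fingers": 1}]'

```text
clock: 24.65
tcp_pos: [0.6054, -0.1794, 0.2495]
ee_rot: [[1.0, 0.006, -0.005], [0.005, 0.001, 1.0], [0.006, -1.0, 0.001]]
ft_force: [-1.5, -0.0, -1.3]
gripper_width: 0.0157
```

```bash
python3 -c "
from h import *
rel((.606,-.179,.173,0))"
```

```text
t 24.6 tcp [ 0.6054 -0.1794  0.2495] psi 0.3 w 0.0157 F [-1.5 -0.  -1.3]
(0.606, -0.179, 0.173, 0) tx 0 ty 77 tz 0 yaw 0 n>=1.2
```

Request:
step_arm --rows '[{"tx": 0,"ty": 35,"tz": 0,"yaw": 0,"fingers": 1},{"tx": 0,"ty": 60,"tz": 0,"yaw": 0,"fingers": 1},{"tx": 0,"ty": 70,"tz": 0,"yaw": 0,"fingers": 1},{"tx": 0,"ty": 75,"tz": 0,"yaw": 0,"fingers": 1},{"tx": 0,"ty": 77,"tz": 0,"yaw": 0,"fingers": 1},{"tx": 0,"ty": 77,"tz": 0,"yaw": 0,"fingers": 1},{"tx": 0,"ty": 77,"tz": 0,"yaw": 0,"fingers": 0.2},{"tx": 0,"ty": 77,"tz": 0,"yaw": 0,"fingers": 0.2},{"tx": 0,"ty": 77,"tz": 0,"yaw": 0,"fingers": 0.2},{"tx": 0,"ty": 40,"tz": 0,"yaw": 0,"fingers": 0.2},{"tx": 0,"ty": 0,"tz": 0,"yaw": 0,"fingers": 0.2},{"tx": 0,"ty": -30,"tz": 0,"yaw": 0,"fingers": 0.2}]'

```text
clock: 26.15
tcp_pos: [0.6054, -0.1794, 0.2815]
ee_rot: [[1.0, 0.008, -0.005], [0.005, 0.001, 1.0], [0.008, -1.0, 0.001]]
ft_force: [-0.3, 0.6, -1.0]
gripper_width: 0.0343
```

```bash
python3 -c "
from h import *
rel((.52,-.3,.28,0))"
```

```text
t 26.1 tcp [ 0.6054 -0.1794  0.2815] psi 0.3 w 0.0343 F [-0.3  0.6 -1. ]
(0.52, -0.3, 0.28, 0) tx -86 ty 1 tz -120 yaw 0 n>=2.4
```

Request:
step_arm --rows '[{"tx": -28,"ty": 1,"tz": -40,"yaw": 0,"fingers": 0.2},{"tx": -57,"ty": 1,"tz": -80,"yaw": 0,"fingers": 0.2},{"tx": -86,"ty": 1,"tz": -120,"yaw": 0,"fingers": 0.2},{"tx": -86,"ty": 1,"tz": -120,"yaw": 0,"fingers": 0.2},{"tx": -86,"ty": 1,"tz": -120,"yaw": 0,"fingers": 0.2},{"tx": -86,"ty": 1,"tz": -120,"yaw": 0,"fingers": 0.2},{"tx": -86,"ty": 1,"tz": -120,"yaw": 0,"fingers": 0.2},{"tx": -86,"ty": 1,"tz": -120,"yaw": 0,"fingers": 0.2},{"tx": -86,"ty": 1,"tz": -120,"yaw": 0,"fingers": 0.2}]'

```text
clock: 27.28
tcp_pos: [0.5202, -0.2996, 0.2796]
ee_rot: [[1.0, 0.007, -0.006], [0.006, 0.001, 1.0], [0.008, -1.0, 0.001]]
ft_force: [1.1, 0.6, 0.4]
gripper_width: 0.0343
```

```bash
python3 -c "
from h import *
pan();f,W=wlook('wr3');knobs(W,.042,.075);knobs(W,.14,.22,(.52,.7),(-.22,-.05));rel((.5576,-.2915,.053,0),)"
```

```text
right pan z 0.1203 -> beam approx -0.079 1871
box [210. 165.] 1302 [0.5719 0.1167 0.2146] [572.6 117.4] [ 62.3 109.6] 89.7
[226. 155.] 186 top 0.0517 ctr [ 487.7 -287.4] [17.4 17.1] 177
[284. 159.] 198 top 0.0577 ctr [ 558.1 -291.5] [16.8 17.1] 176
[227. 209.] 226 top 0.0678 ctr [ 488.7 -353.4] [18.  16.8] 170
[310.  13.] 1486 top 0.1551 ctr [ 568.  -143.5] [52.  25.9] 1305
[351.  58.] 1233 top 0.1717 ctr [ 605.8 -179.8] [17.6 17.3] 360
t 27.4 tcp [ 0.5201 -0.2997  0.2797] psi 0.3 w 0.0344 F [-0.2  0.4  0. ]
(0.5576, -0.2915, 0.053, 0) tx 36 ty 227 tz 8 yaw 0 n>=3.7
```

Request:
step_arm --rows '[{"tx": 20,"ty": 30,"tz": 4,"yaw": 0,"fingers": 0.2},{"tx": 36,"ty": 60,"tz": 8,"yaw": 0,"fingers": 0.2},{"tx": 36,"ty": 105,"tz": 8,"yaw": 0,"fingers": 0.2},{"tx": 36,"ty": 150,"tz": 8,"yaw": 0,"fingers": 0.2},{"tx": 36,"ty": 195,"tz": 8,"yaw": 0,"fingers": 0.2},{"tx": 36,"ty": 218,"tz": 8,"yaw": 0,"fingers": 0.2},{"tx": 36,"ty": 227,"tz": 8,"yaw": 0,"fingers": 0.2},{"tx": 36,"ty": 227,"tz": 8,"yaw": 0,"fingers": 0.2},{"tx": 36,"ty": 227,"tz": 8,"yaw": 0,"fingers": 1},{"tx": 36,"ty": 227,"tz": 8,"yaw": 0,"fingers": 1},{"tx": 36,"ty": 227,"tz": 8,"yaw": 0,"fingers": 1},{"tx": 36,"ty": 227,"tz": 8,"yaw": 0,"fingers": 1}]'

```text
clock: 28.88
tcp_pos: [0.5585, -0.2918, 0.0542]
ee_rot: [[1.0, 0.01, -0.005], [0.005, -0.0, 1.0], [0.01, -1.0, -0.0]]
ft_force: [-1.2, 0.1, 5.8]
gripper_width: 0.016
```

```bash
python3 -c "
from h import *
rel((.5576,-.2915,.27,0),(.651,-.130,.27,0))"
```

```text
t 28.9 tcp [ 0.5585 -0.2918  0.0542] psi 0.3 w 0.0160 F [-1.2  0.1  5.8]
(0.5576, -0.2915, 0.27, 0) tx 1 ty -216 tz 0 yaw 0 n>=3.5
(0.651, -0.13, 0.27, 0) tx 95 ty -215 tz 161 yaw 0 n>=4.6
```

Request:
step_arm --rows '[{"tx": 0,"ty": -40,"tz": 0,"yaw": 0,"fingers": 1},{"tx": 0,"ty": -90,"tz": 0,"yaw": 0,"fingers": 1},{"tx": 0,"ty": -140,"tz": 0,"yaw": 0,"fingers": 1},{"tx": 0,"ty": -190,"tz": 0,"yaw": 0,"fingers": 1},{"tx": 15,"ty": -216,"tz": 26,"yaw": 0,"fingers": 1},{"tx": 35,"ty": -216,"tz": 60,"yaw": 0,"fingers": 1},{"tx": 58,"ty": -216,"tz": 98,"yaw": 0,"fingers": 1},{"tx": 80,"ty": -215,"tz": 136,"yaw": 0,"fingers": 1},{"tx": 95,"ty": -215,"tz": 161,"yaw": 0,"fingers": 1},{"tx": 95,"ty": -215,"tz": 161,"yaw": 0,"fingers": 1},{"tx": 95,"ty": -215,"tz": 161,"yaw": 0,"fingers": 1}]'

```text
clock: 30.25
tcp_pos: [0.6502, -0.1305, 0.2699]
ee_rot: [[1.0, 0.009, -0.005], [0.005, -0.0, 1.0], [0.009, -1.0, -0.0]]
ft_force: [-0.6, 0.2, -1.4]
gripper_width: 0.016
```

```bash
python3 -c "
from h import *
rel((.651,-.13,.163,0))"
```

```text
t 30.2 tcp [ 0.6502 -0.1305  0.2699] psi 0.3 w 0.0160 F [-0.6  0.2 -1.4]
(0.651, -0.13, 0.163, 0) tx -0 ty 107 tz 1 yaw 0 n>=1.7
```

Request:
step_arm --rows '[{"tx": 0,"ty": 45,"tz": 1,"yaw": 0,"fingers": 1},{"tx": 0,"ty": 80,"tz": 1,"yaw": 0,"fingers": 1},{"tx": 0,"ty": 96,"tz": 1,"yaw": 0,"fingers": 1},{"tx": 0,"ty": 102,"tz": 1,"yaw": 0,"fingers": 1},{"tx": 0,"ty": 106,"tz": 1,"yaw": 0,"fingers": 1},{"tx": 0,"ty": 108,"tz": 1,"yaw": 0,"fingers": 1},{"tx": 0,"ty": 108,"tz": 1,"yaw": 0,"fingers": 1},{"tx": 0,"ty": 108,"tz": 1,"yaw": 0,"fingers": 0.2},{"tx": 0,"ty": 108,"tz": 1,"yaw": 0,"fingers": 0.2},{"tx": 0,"ty": 108,"tz": 1,"yaw": 0,"fingers": 0.2},{"tx": 0,"ty": 60,"tz": 1,"yaw": 0,"fingers": 0.2},{"tx": 0,"ty": 0,"tz": 1,"yaw": 0,"fingers": 0.2}]'

```text
clock: 31.75
tcp_pos: [0.6495, -0.1293, 0.2699]
ee_rot: [[1.0, 0.006, -0.005], [0.005, 0.0, 1.0], [0.006, -1.0, 0.0]]
ft_force: [0.1, -0.1, 0.2]
gripper_width: 0.0342
```

Request:
step_arm --rows '[{"tx": -37,"ty": -10,"tz": -45,"yaw": 0,"fingers": 0.2},{"tx": -75,"ty": -10,"tz": -90,"yaw": 0,"fingers": 0.2},{"tx": -110,"ty": -10,"tz": -135,"yaw": 0,"fingers": 0.2},{"tx": -130,"ty": -10,"tz": -170,"yaw": 0,"fingers": 0.2},{"tx": -130,"ty": -10,"tz": -170,"yaw": 0,"fingers": 0.2},{"tx": -130,"ty": -10,"tz": -170,"yaw": 0,"fingers": 0.2},{"tx": -130,"ty": -10,"tz": -170,"yaw": 0,"fingers": 0.2},{"tx": -130,"ty": -10,"tz": -170,"yaw": 0,"fingers": 0.2},{"tx": -130,"ty": -10,"tz": -170,"yaw": 0,"fingers": 0.2},{"tx": -130,"ty": -10,"tz": -170,"yaw": 0,"fingers": 0.2},{"tx": -130,"ty": -10,"tz": -170,"yaw": 0,"fingers": 0.2},{"tx": -130,"ty": -10,"tz": -170,"yaw": 0,"fingers": 0.2}]'

```text
clock: 33.25
tcp_pos: [0.5204, -0.3, 0.2791]
ee_rot: [[1.0, 0.006, -0.005], [0.005, 0.0, 1.0], [0.006, -1.0, 0.0]]
ft_force: [-0.2, -0.1, 0.4]
gripper_width: 0.0339
```

```bash
python3 -c "
from h import *
pan();f,W=wlook('wr4');knobs(W,.042,.075);knobs(W,.12,.22,(.52,.7),(-.22,-.05));g=grab('side','side4');grab('top','top4')
im=g['image'];cv2.imwrite('pics/c4.png',cv2.resize(im[110:270,180:350],None,fx=3.5,fy=3.5,interpolation=2))
rel()"
```

```text
right pan z 0.1108 -> beam approx -0.002 1817
box [210. 165.] 1414 [0.5711 0.1158 0.2246] [572.3 117.7] [110.7  62.4] 0.6
[226. 155.] 184 top 0.0517 ctr [ 487.7 -287.3] [17.3 16.8] 174
[228. 209.] 226 top 0.0676 ctr [ 488.6 -353.2] [17.6 17.2] 172
[307.  15.] 1701 top 0.1573 ctr [ 566.3 -139.2] [ 6.8 17. ] 193
[390.  16.] 1210 top 0.1614 ctr [ 650.9 -130. ] [17.1 18. ] 273
[347.  60.] 1246 top 0.1617 ctr [ 605.8 -180.2] [18.  17.4] 346
t 33.5 tcp [ 0.5203 -0.3     0.2791] psi 0.3 w 0.0340 F [ 0.8  0.7 -0.4]
```

View pics/c4.png

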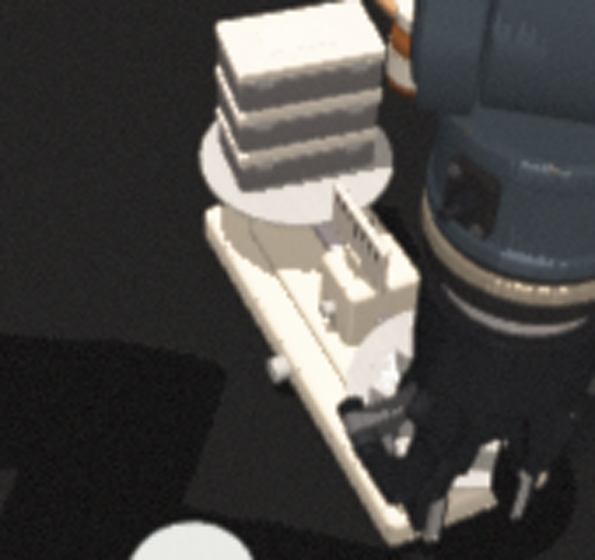

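View pics/top4.png

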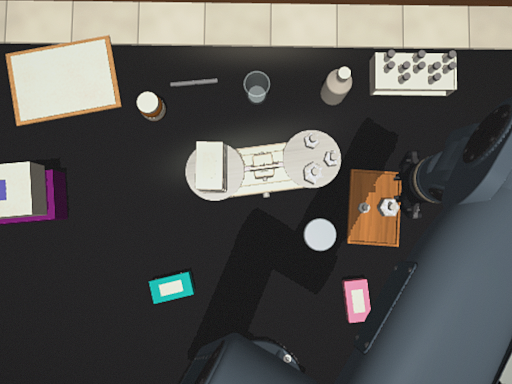

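The side crop shows a square column of three on the left pan. The top view shows three weights on the right pan at (312,139), (330,158) and (312,173). The 100 and one 500 are still in the tray, and the beam is about -0.002 rad. I'll wait a moment and check once more before handing in.

Request:
step_arm --rows '[{"tx": 0,"ty": -20,"tz": 0,"yaw": 0,"fingers": 0.2},{"tx": 0,"ty": -20,"tz": 0,"yaw": 0,"fingers": 0.2},{"tx": 0,"ty": -20,"tz": 0,"yaw": 0,"fingers": 0.2},{"tx": 0,"ty": -20,"tz": 0,"yaw": 0,"fingers": 0.2},{"tx": 0,"ty": -20,"tz": 0,"yaw": 0,"fingers": 0.2},{"tx": 0,"ty": -20,"tz": 0,"yaw": 0,"fingers": 0.2}]'

```text
clock: 34.2
tcp_pos: [0.5202, -0.3, 0.2989]
ee_rot: [[1.0, 0.006, -0.005], [0.005, 0.0, 1.0], [0.006, -1.0, 0.0]]
ft_force: [0.2, -0.3, 0.8]
gripper_width: 0.0342
```

```bash
python3 -c "
from h import *
pan();f,W=wlook('wr5');knobs(W,.042,.075);knobs(W,.12,.22,(.52,.7),(-.22,-.05));rel()
env.close_job()"
```

```text
right pan z 0.1108 -> beam approx -0.003 1848
box [210. 165.] 1420 [0.5711 0.1158 0.2244] [572.  117.7] [110.1  62.6] 0.6
[228. 152.] 164 top 0.0516 ctr [ 487.8 -287.1] [17.  17.2] 159
[229. 204.] 203 top 0.0677 ctr [ 488.7 -353.3] [17.6 16.8] 151
[304.  18.] 1764 top 0.1706 ctr [ 567.7 -136.8] [18.1 12.2] 233
[382.  21.] 1064 top 0.1614 ctr [ 650.9 -130.1] [17. 18.] 251
[341.  63.] 1075 top 0.1617 ctr [ 605.7 -180. ] [17.1 17.5] 293
t 34.3 tcp [ 0.5202 -0.3     0.299 ] psi 0.3 w 0.0341 F [-0.8  0.2 -0.3]
the job is handed in; nothing more can be done
```

The job is done and handed in: the three sample boxes balance at about 900 g, with 500 + 200 + 200 g on the right pan. The boxes stand in one square column, lids up, in the middle of the left pan.

My last checks, just before handing in at about 34 s:
- **Beam:** about -0.003 rad from the pan height seen by the top camera, inside the 0.02 limit. I did not read the needle against its mark.
- **Boxes:** the top of the column measured within 2 mm of the pan's centre. The boxes were within about 2 mm of each other as stacked.
- **Weights:** the 100 g and the other 500 g weight are still in the tray.
- **Robot and glassware:** the gripper was open and clear of everything. The glassware was not touched.

None of the checks failed or disagreed.

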